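Tighten the nut at the bottom of the die block's bore with the T-handled socket key

ROBOT

A 6-joint arm with a two-finger parallel gripper is mounted at the origin on a cart in front of the work surface, level with it; the furniture and walls round the work are solid. World frame = base frame: x ahead of the robot, y to its left, z up, the work surface at z = 0. Lengths are in m, angles in degrees, forces in N, time in s.
With the tool pointing down it reaches from about 0.35 to 0.725 m from the base axis. Payload 4.3 kg.
Tool frame: the origin (TCP) lies midway between the tips of the shut fingers; the grasp point (between the pads) lies arm.tcp_to_grasp behind it (arm.tcp_to_grasp is the distance from the TCP to the grasp point, in m); z points along the fingers, y is the line along which they close (so a half turn about z gives the same grasp; the last joint's range is limited). The gripper opens to 85 mm and grips with 20 to 120 N. Pads are 22 mm wide; open, the fingers measure 114 mm over their backs; the gripper's body (76 mm by 85 mm) begins 54 mm behind the grasp point. The pads swing forward as they close: fully open they stand 13 mm farther back than shut.
Start: joints at [-6.32, 21.618, 4.641, 73.018, 0, 83.68], TCP at [0.575, 0, 0.231] pointing down, gripper open.
Joint ranges: [-156.06, 156.06], [-48.1, 94.91], [-58.44, 69.94], [-101.28, 121.22], [-78.64, 73.56], [-180, 180]. Speed limits (degrees/s): [147.25, 147.25, 180, 180, 180, 180].

INTERFACE

Orientations are given as [roll, pitch, yaw] about the fixed x, y, z axes, in that order (R = Rz(yaw) Ry(pitch) Rx(roll)).
In Python, from workcell import arm gives the robot as it stands.
- The arm moves only by the shell command python3 -m creep 'ROWS' [FORCE]. ROWS is JSON, a list of rows, each a list of 3 entries, a list of its own where there are three numbers: the finger opening in cm, from 0 to 8.54, then the shift along the world's x, y, z in cm, then the turn, a rotation vector about the world's x, y, z in degrees. A call has 1 to 12 rows; each row is the pose to reach, as a shift and turn from the pose commanded when the call began; what a row does not reach only later rows make up. A row lasts 1/10 s, in which the tool goes at most 50 mm and 8.59 degrees, less where a joint would pass 70% of its speed; a pose out of reach is approached as far as the arm can. A call with a gripper value outside its range is refused whole. The fingers move at their own pace and stop on an object; FORCE is the grip in N (left out, the last holds). Time passes only in rows, so rows that repeat a pose let the fingers close. It gives the time, the measured TCP pose, the force, the opening and the grip force at its end, in the units of the state.
- arm.sense(): the state, without advancing time (a new reading comes with each control period).
- arm.read_camera(name): name is "scene" or "side" or "wrist"; returns a dict with "img" (400x640x3 uint8, blue, green, red), "mtx" (3x3 intrinsics, pixels), "position" and "attitude" of the camera in the world; the wrist camera has in their place "mount" (4x4, takes a point from camera to tool coordinates, whose origin is the TCP and whose axes are the flange's). Camera axes: x right, y down, z forward; pixel columns grow to the right and rows downward; lengths in m; the calibration is good to about 2 mm. The wrist camera is an equidistant fisheye: a pixel r from the principal point sees the ray r / f radians off the axis. A picture is of the moment at which its call begins: read the wrist's pose just before it. There is no depth.
- arm.finish_job(): hands the job in; it is judged then, once.
Trained networks look in a picture, given as the dict that the camera call returned (one of the last four; its "shot" number tells which), for a name from the list of things; names that differ only in an ending like _2 or _b are one class to them, and where a whole thing is asked for, a point or a joint stands for the part that bears it (a point fixed in the world has none). Each returns a list of dicts, best first, with "confidence" (0 to 1); they miss things now and then, are a little off and sometimes report something else, mostly with a low value. They report only what shows in the picture. A call takes as long as a camera call. They do not tell look-alikes from the thing itself.
- arm.boxes_of(picture, target): "bbox" ([left, top, right, bottom] in pixels, round what is visible of it).
The state is a dict: "time_s": time; "joint_positions": joint angles; "joint_vel": joint speeds; "tau": joint torques, N m; "tool_pos": TCP position; "tcp_rot": TCP orientation; "wrist_force": force on the tool from outside, world axes, zero at the start; "moment": the same for the moment, N m; "finger_gap": finger opening in m; "grip_force": force on a finger pad.
Only numpy, scipy, OpenCV 4.12 (cv2) and the standard library are available. Lean on these libraries where they do the work, as an engineer would, in place of code of your own. Each camera call takes 0.05 s, during which the arm holds its last target. There are 200 camera calls.

TASK

Take the T-handled socket key from its sloping rest and stand it upright down the deep bore of the die block so that its socket drops right over the nut at the bottom; once it is fully down, let go of it. Then, with a fresh hold on the key, turn the nut clockwise (seen from above) until it is tight against its stop. Leave the key standing upright on the nut, fully down.

Things in the scene. Friction and masses are not known exactly. Their poses are not given: they have to be found in the camera images.
- key_shaft (a point): Middle of the round shaft (18 mm diameter, free for 90 mm) of the plain steel T-handled socket key, 200 mm long, 0.35 kg. Axes of all key points: z along the key from socket to handle, y along the cross bar, x square to both. It starts in the rest, leaning 40 degrees from upright; lift it straight up. Taken with the fingers straight down, it is upright once the gripper tilts 40 degrees
- key_hub (a point): Centre of the key's dark square hub at its top, 28 x 28 x 28 mm, faces along the key's axes, 62 mm from key_shaft along +z. The cross bar, 14 mm diameter, 130 mm long, runs through it along y, so take the hub across its x faces. In the rest a wide plate lies close under hub and bar. Same axes as key_shaft
- key_mouth (a point): Centre of the key's open socket end, 124 mm from key_shaft along -z, same axes. Hexagonal socket 30 mm deep, 26.5 mm across inner flats (two face +-x), 39 mm over outer corners; sleeve 38 mm diameter above it to 68 mm, taper to 80 mm. At nut_seat when fully down; 15 to 19 mm higher if it stands on the nut, hexagons not in line (play 9 degrees either way): it drops when they are
- bore_mouth (a point): Centre of the mouth of the vertical bore in the top of the die block, a grey steel block 120 x 120 x 92 mm fixed to the bench, with small dark screw heads (6 mm high) on its top corners. The bore is 44 mm in diameter with a small lead-in and 78 mm deep to its flat seat. Axes: the block's own, z up
- nut_seat (a point): Centre of the nut's underside on the seat of the bore, 78 mm below bore_mouth; the frame turns with the nut, z up. Dark hexagonal nut, 24 mm across flats (two of them face +-x of this frame), 15 mm high plus a 4 mm narrower top; a short stud end reaches 25 mm
- nut (a joint): Turn of the nut in rad, growing clockwise seen from above. It starts loose, between 0.3 and 0.9; hard stop (tight) at 2.30. Friction about 0.12 N m; it stays where it is left
- rest_base (a point): Centre of the underside of the fixed grey sloping rest, about 0.2 m high on a base plate 200 x 110 mm. Its +x is the way the key in it leans (handle end higher and farther along +x). The key's socket lies in a trough, its end on a ledge; the shaft is over a 14 mm wide spine, free on both sides (+-y) for fingers from above
Things that resemble listed ones, but are neither listed nor needed, are in the scene too. There is more than one size of the part that bears key_shaft; the job needs the larger.

How it is judged (in metres and radians):
On the way, in this order (a step that is already met when the one before it is completed fails the run):
1. the key's socket is fully down over the nut, the nut still loose, and the fingers have let go of the key (distance between key_mouth and nut_seat below 0.007 m and value of joint nut below 1.7 rad and contact force between the fingers and key below 0.5 N), for 0.2 s.
2. the nut is turned clockwise to its stop (value of joint nut above 2.2 rad), for 0.2 s.
At the end, for the whole second after the job is handed in: The nut stands within 0.1 rad of its stop (joint above 2.2), the key's socket mouth is within 7 mm of the seat under the nut, the key is upright within 0.1 rad and at rest (value of joint nut above 2.2 rad and distance between key_mouth and nut_seat below 0.007 m and angle between key_mouth's own z axis and vertical below 0.1 rad and linear speed of key below 0.02 m/s); the robot touches nothing.
It also fails if it takes over 61 s, if anything falls off the work surface, if the arm or the gripper's body presses on something with over 40 N, if the wrist force passes 120 N, or if a joint passes its speed limit or range.

## Working session

There is one attempt and no reset: what is moved stays moved. The work goes in short steps, Python scripts to look and compute and a shell command to move; the robot and the scene stay as the last step left them, time stands still between calls to the robot, and variables do not carry over. Pictures are saved under pics/ and viewed, at most 10 in all, crops included, and the job is handed in when it is done.

```bash
ls; mkdir -p pics
python3 - <<'E'
from workcell import arm
import cv2,numpy as np
print(arm.tcp_to_grasp, arm.sense())
for n in ["scene","side"]:
    p=arm.read_camera(n); cv2.imwrite(f"pics/{n}0.png",p["img"])
    print(n,np.round(p["mtx"],1).tolist(),p["position"],p["attitude"],p["shot"])
    for t in ["key_shaft","key_hub","bore_mouth","rest_base","nut"]:
        try: print(t,[(np.round(b["bbox"]).tolist(),round(b["confidence"],2)) for b in arm.boxes_of(p,t)])
        except Exception as e: print(t,e)
E
```

```text
pics
0.0187 {'time_s': 0.0, 'joint_positions': array([-6.32143297e+00,  2.16620288e+01,  4.56032575e+00,  7.30160631e+01,
       -1.95251990e-03,  8.36815665e+01]), 'joint_vel': array([-0.00675535, -0.07910793,  0.01310846, -0.04748055,  0.04635956,
        0.08210322]), 'tau': array([ 5.03441061e-04, -4.63600910e+01,  2.69876987e+01,  2.07655923e-02,
       -6.74222474e-05, -6.15417605e-06]), 'tool_pos': array([5.74338732e-01, 5.15157307e-05, 2.30341914e-01]), 'tcp_rot': array([-1.79882734e+02, -1.10199873e-02,  8.99969912e+01]), 'wrist_force': array([ 0.20429617, -0.22616411,  0.0999525 ]), 'moment': array([0.00987252, 0.01266755, 0.00543663]), 'grip_force': 0.0, 'finger_gap': 0.08562329258194999}
scene [[434.2, 0.0, 321.1], [0.0, 434.2, 203.4], [0.0, 0.0, 1.0]] [0.0845906  0.5346875  0.52296014] [-118.10649667    1.2252891  -143.71838547] 1
key_shaft [([396.0, 223.0, 465.0, 256.0], 0.97), ([314.0, 129.0, 387.0, 206.0], 0.57)]
key_hub [([316.0, 132.0, 379.0, 207.0], 0.76), ([396.0, 223.0, 465.0, 256.0], 0.7)]
bore_mouth [([187.0, 236.0, 288.0, 324.0], 0.81)]
rest_base [([302.0, 140.0, 392.0, 230.0], 0.65)]
nut []
side [[437.9, 0.0, 319.0], [0.0, 437.9, 202.8], [0.0, 0.0, 1.0]] [ 0.4407763  -0.67316797  0.69944375] [-132.80685044    0.90299364  -10.17380248] 2
key_shaft [([211.0, 285.0, 270.0, 367.0], 0.97), ([325.0, 216.0, 425.0, 325.0], 0.87)]
key_hub [([208.0, 286.0, 266.0, 364.0], 0.74)]
bore_mouth [([286.0, 132.0, 358.0, 211.0], 0.63)]
rest_base [([307.0, 210.0, 434.0, 365.0], 0.75)]
nut []
```

View pics/scene0.png

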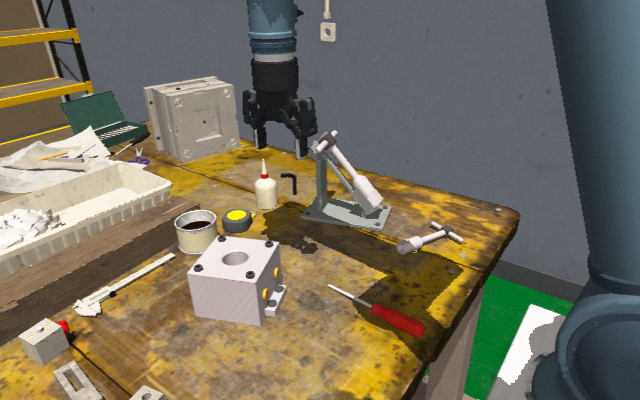

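View pics/side0.png

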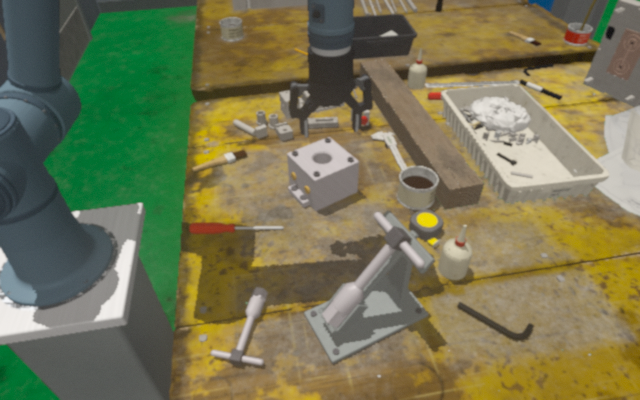

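The scene view shows the key in the sloping rest at about (350,165) and a smaller T-key lying on the bench at about (430,240). In the side view they are at (370,270) and (240,325). The die block bore is at scene (236,258), side (322,158). The candidates for the key are these two. I choose the one leaning in the rest, and I'll check it in a close crop.

```bash
cat > h.py <<'E'
from workcell import arm
import cv2,numpy as np
from scipy.spatial.transform import Rotation as R
def cam(p):
    return np.array(p["mtx"]),np.array(p["position"]),R.from_euler("xyz",p["attitude"],degrees=True).as_matrix()
def ray(p,uv):
    K,o,A=cam(p); d=A@np.linalg.inv(K)@[uv[0],uv[1],1]; return o,d/np.linalg.norm(d)
def proj(p,X):
    K,o,A=cam(p); c=K@A.T@(np.asarray(X)-o); return c[:2]/c[2]
def tri(rs):
    M=sum(np.eye(3)-np.outer(d,d) for o,d in rs); b=sum((np.eye(3)-np.outer(d,d))@o for o,d in rs)
    X=np.linalg.solve(M,b); return X,[np.linalg.norm((np.eye(3)-np.outer(d,d))@(X-o)) for o,d in rs]
E
python3 - <<'E'
import cv2,numpy as np
s=cv2.imread("pics/scene0.png"); d=cv2.imread("pics/side0.png")
def c(i,x,y,w,h): 
    o=cv2.resize(i[y:y+h,x:x+w],(400,300),interpolation=cv2.INTER_CUBIC)
    f=400/w
    for u in range((x//10+1)*10,x+w,10): cv2.line(o,(int((u-x+.5)*f),0),(int((u-x+.5)*f),12 if u%50==0 else 5),(0,0,255),1)
    for v in range((y//10+1)*10,y+h,10): cv2.line(o,(0,int((v-y+.5)*f)),(12 if v%50==0 else 5,int((v-y+.5)*f)),(0,0,255),1)
    return o
m=np.vstack([np.hstack([c(s,290,125,136,102),c(d,300,205,200,150)]),np.hstack([c(s,180,232,120,90),c(d,270,130,108,81)])])
cv2.imwrite("pics/crop.png",m)
E
```

```text
(no output)
```

View pics/crop.png

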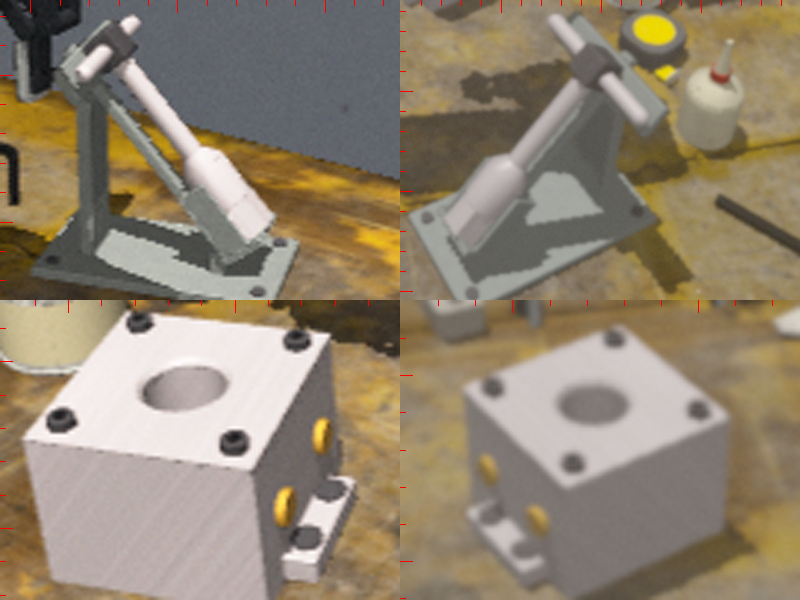

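```bash
cat > loc.py <<'E'
from h import *
from scipy.optimize import least_squares
P={n:arm.read_camera(n) for n in ["scene","side"]}
obs={"scene":[(326.9,140.5),(316.7,151),(336.1,131.3),(376.9,201)],"side":[(397,238.5),(422,264.5),(377,213.5),(329,322.5)]}
def keypts(q,sg):
    x,y,z,yaw,tilt=q
    A=R.from_euler("ZY",[yaw,tilt]).as_matrix()
    return [np.array([x,y,z])+A@np.array(v) for v in [(0,0,0),(0,sg*.065,0),(0,-sg*.065,0),(0,0,-.186)]]
best=None
for sg in (1,-1):
  for y0 in np.arange(-3,3.2,.7):
    f=lambda q:np.r_[[proj(P[n],X)-o for n in obs for X,o in zip(keypts(q,sg),obs[n])]].ravel().tolist()+[(q[4]-np.radians(40))*100]
    r=least_squares(f,[.5,-.2,.2,y0,np.radians(40)])
    if best is None or r.cost<best[0].cost: best=(r,sg)
r,sg=best
print(sg,r.cost,np.round(r.x,4),np.degrees(r.x[3:]));print(np.round(r.fun,1))
bo={"scene":[(235,257.9),(280,241.4),(217.9,235.4),(187,272.9),(255.1,283.1)],"side":[(321.3,157.8),(358,160.5),(329.4,137.1),(287.6,153.3),(314.9,180)]}
for n in bo:
    for uv in bo[n]:
        o,d=ray(P[n],uv); print(n,np.round(o+d*(.092-o[2])/d[2],4))
print(tri([ray(P[n],bo[n][0]) for n in bo]))
E
python3 loc.py
```

```text
-1 662.6000733885397 [ 0.637  -0.2267  0.1831  0.4413  0.7147] [25.28484652 40.94831653]
[ -0.3  -0.   14.8 -19.7 -14.9  19.5   1.   -2.2  -1.2  -1.    3.5  -1.3
  -7.7   1.    4.9   2.7   1.7]
scene [0.5749 0.1326 0.092 ]
scene [0.5449 0.0495 0.092 ]
scene [0.6547 0.0998 0.092 ]
scene [0.609  0.2074 0.092 ]
scene [0.4982 0.1627 0.092 ]
side [0.5792 0.1226 0.092 ]
side [0.6592 0.0962 0.092 ]
side [0.6136 0.2008 0.092 ]
side [0.5054 0.1552 0.092 ]
side [0.5513 0.0472 0.092 ]
(array([0.58014875, 0.12838731, 0.08749363]), [np.float64(0.00011786475520892087), np.float64(0.00011786475520896896)])
```

```bash
sed -i 's/(422,264.5),(377,213.5)/(377,213.5),(422,264.5)/' loc.py; python3 loc.py | head -4
```

```text
1 13.44516061761399 [ 0.6383 -0.2294  0.1828 -5.9709  0.7099] [-342.10493049   40.67228252]
[-0.1 -0.3  1.  -0.9 -1.1 -0.1 -0.2  0.6  0.1  0.2 -2.5  0.2  0.7  2.4
  1.3 -2.8  1.2]
scene [0.5749 0.1326 0.092 ]
```

The crop confirms it: the T-key with the dark hub and wide sleeve leans in the rest, and the smaller one lies flat on the bench. Key heading is about 18°, tilt 40° and hub about (0.638,-0.229,0.183). The bore is at about (0.579,0.127). Next I need the wrist camera mount, so I can look down the bore.

```bash
python3 - <<'E'
from h import *
s=arm.sense(); p=arm.read_camera("wrist"); np.set_printoptions(precision=4,suppress=True)
print(p["mtx"],p["mount"],s["tool_pos"],s["tcp_rot"])
E
python3 -m creep '[[8.5,[0,4,4],[0,0,-8]],[8.5,[0,8,8],[0,0,-16]],[8.5,[0,10,8],[0,0,-24]],[8.5,[0,10,8],[0,0,-32]],[8.5,[0,10,8],[0,0,-40]],[8.5,[0,10,8],[0,0,-48]],[8.5,[0,10,8],[0,0,-56]],[8.5,[0,10,8],[0,0,-64]],[8.5,[0,10,8],[0,0,-72]]]'
```

```text
[[309.7069   0.     317.439 ]
 [  0.     309.7069 196.7533]
 [  0.       0.       1.    ]] [[ 0.0005 -0.9554 -0.2954  0.076 ]
 [ 1.      0.0007 -0.0006  0.0003]
 [ 0.0008 -0.2954  0.9554 -0.143 ]
 [ 0.      0.      0.      1.    ]] [ 0.575  -0.      0.2313] [179.9933   0.0027  90.0012]
time_s: 1.75
tool_pos: [0.575, 0.1, 0.3113]
tcp_rot: [180.0, -0.0, 17.7]
wrist_force: [0.4, 0.0, -0.2]
finger_gap: 0.0847
grip_force: 0.0
```

```bash
python3 -m creep '[[8.5,[-4,0.4,-3],[0,0,0]],[8.5,[-6.8,0.4,-7],[0,0,0]],[8.5,[-6.8,0.4,-12],[0,0,0]],[8.5,[-6.8,0.4,-17],[0,0,0]],[8.5,[-6.8,0.4,-17],[0,0,0]],[8.5,[-6.8,0.4,-17],[0,0,0]]]'
cat >> h.py <<'E'
def wcam(s,p):
    T=np.eye(4);T[:3,:3]=R.from_euler("xyz",s["tcp_rot"],degrees=True).as_matrix();T[:3,3]=s["tool_pos"]
    return T@np.array(p["mount"])
def wray(s,p,uv):
    C=wcam(s,p);K=np.array(p["mtx"]);m=(np.array(uv)-K[:2,2])/K[0,0];t=np.linalg.norm(m)
    d=np.r_[m/max(t,1e-9)*np.sin(t),np.cos(t)]; return C[:3,3],C[:3,:3]@d
def wproj(s,p,X):
    C=wcam(s,p);K=np.array(p["mtx"]);c=C[:3,:3].T@(np.asarray(X,float)-C[:3,3]);r=np.hypot(c[0],c[1]);t=np.arctan2(r,c[2])
    return K[:2,2]+K[0,0]*t*c[:2]/max(r,1e-9)
def save(s,p,f):
    import pickle; pickle.dump((s,{k:p[k] for k in("img","mtx","mount")}),open(f,"wb"))
E
python3 - <<'E'
from h import *
s=arm.sense(); p=arm.read_camera("wrist"); save(s,p,"w1.pkl"); cv2.imwrite("pics/w1.png",p["img"])
for t in ["bore_mouth","nut"]: print(t,[(np.round(b["bbox"]).tolist(),round(b["confidence"],2)) for b in arm.boxes_of(p,t)])
u=wproj(s,p,[.579,.127,.092]); print(u, wproj(s,p,[.579,.127,.033]))
x,y=np.round(u).astype(int)
c=p["img"][max(y-60,0):y+60,x-80:x+80]; c=np.clip(c.astype(float),0,255).astype(np.uint8)
g=(255*(c/255.)**.5).astype(np.uint8); print(x-80,max(y-60,0),c.shape)
cv2.imwrite("pics/w1c.png",cv2.resize(g,None,fx=5,fy=5,interpolation=cv2.INTER_CUBIC))
E
```

```text
time_s: 2.35
tool_pos: [0.5063, 0.104, 0.1414]
tcp_rot: [-180.0, 0.1, 18.0]
wrist_force: [0.7, -0.7, 0.5]
finger_gap: 0.0854
grip_force: 0.0
bore_mouth [([218.0, 3.0, 416.0, 199.0], 0.83)]
nut [([305.0, 83.0, 330.0, 116.0], 0.71)]
[319.09731104 102.88246964] [318.82313551 102.86350761]
239 43 (120, 160, 3)
```

View pics/w1c.png

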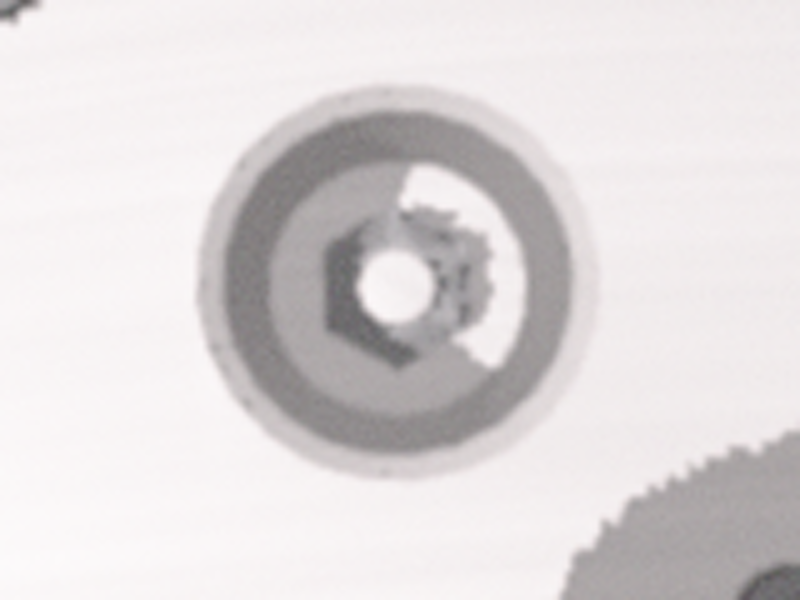

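The nut is visible. In the 5x crop, the bore ring is centred at (399,282) and the stud at (397,287). The nut's left flat is vertical at u≈327, so its flats face ±image-u, and its lower vertex is at (400,368).

```bash
python3 - <<'E'
from h import *
import pickle
s,p=pickle.load(open("w1.pkl","rb"))
f=lambda u,v:(239+u/5-.4,43+v/5-.4)
def at(u,v,z):
    o,d=wray(s,p,f(u,v)); return o+d*(z-o[2])/d[2]
print("bore",at(399,282,.092),"stud",at(397,287,.039))
a,b,c=[at(u,v,.031) for u,v in [(327,245),(327,325),(400,368)]]
for e in (b-a,c-b): print(np.linalg.norm(e)*1000,np.degrees(np.arctan2(e[1],e[0])))
E
python3 -m creep '[[8.5,[0,0,5],[0,0,0]],[8.5,[0,0,10],[0,0,0]],[8.5,[0,-4,13],[0,0,0]],[8.5,[1,-8,17],[0,0,0]],[8.5,[2,-13,18],[0,0,0]],[8.5,[3,-18,18],[0,0,0]],[8.5,[4,-23,18],[0,0,0]],[8.5,[4.4,-28,18],[0,0,0]],[8.5,[4.4,-33,18],[0,0,0]],[8.5,[4.4,-35.4,18],[0,0,0]],[8.5,[4.4,-35.4,18],[0,0,0]],[8.5,[4.4,-35.4,18],[0,0,0]]]'
python3 - <<'E'
from h import *
s=arm.sense(); p=arm.read_camera("wrist"); save(s,p,"w2.pkl")
print([(t,[(np.round(b["bbox"]).tolist(),round(b["confidence"],2)) for b in arm.boxes_of(p,t)]) for t in ["key_shaft","key_hub"]])
h=np.array([.6383,-.2294,.1828]);a=R.from_euler("ZY",[17.9,40],degrees=True).as_matrix()
for v in [(0,0,0),(0,.065,0),(0,-.065,0),(0,0,-.062),(0,0,-.186)]: print(np.round(wproj(s,p,h+a@np.array(v)),1))
g=(255*(p["img"]/255.)**.7).astype(np.uint8)
cv2.imwrite("pics/w2.png",cv2.resize(g[60:360,120:520],(800,600),interpolation=cv2.INTER_CUBIC))
E
```

```text
bore [0.58115891 0.12815159 0.092     ] stud [0.58095266 0.12832879 0.039     ]
13.094494579528874 -162.20380353934334
13.748798257815455 -102.97670016464295
time_s: 3.7
tool_pos: [0.5518, -0.2511, 0.3235]
tcp_rot: [179.8, -0.2, 17.9]
wrist_force: [0.1, 0.1, 0.3]
finger_gap: 0.0847
grip_force: 0.0
[('key_shaft', [([249.0, 69.0, 396.0, 195.0], 0.9), ([235.0, 220.0, 320.0, 288.0], 0.76)]), ('key_hub', [([250.0, 69.0, 396.0, 189.0], 0.71)])]
[324.2  89.9]
[252.8  91.3]
[394.8  92.1]
[323.  129.1]
[321.5 180. ]
```

View pics/w2.png

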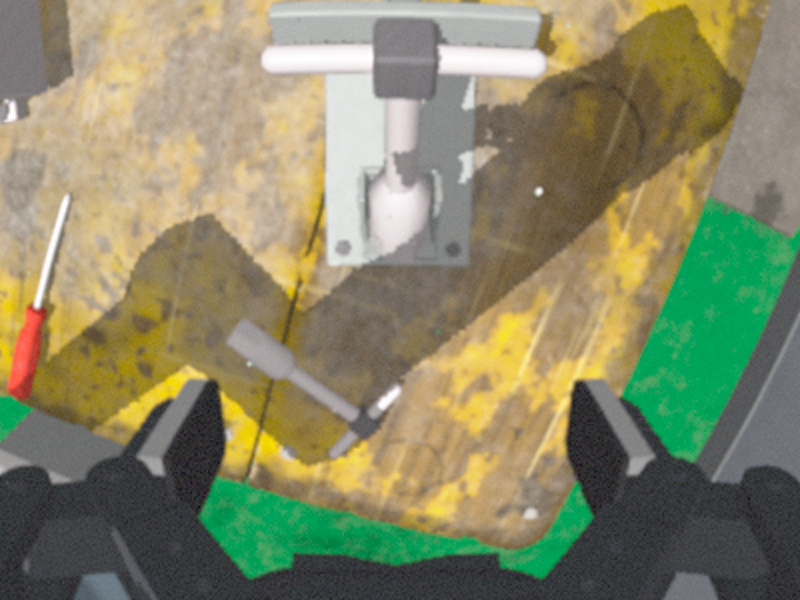

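The wrist view shows the key square to the image: hub at crop (406,58), bar ends at (262,62) and (546,62), shaft at u≈402. That matches the prediction to within 2 mm. The small key is lower down at (310,390). I'll approach the shaft a little below its middle, with the tool tilted 18° away from the hub.

```bash
python3 -m creep '[[8.5,[0.5,0,-4],[2.4,-7.5,0]],[8.5,[1,0,-8],[4.8,-15,0]],[8.5,[1.7,0,-11.8],[5.5,-17.1,0]],[8.5,[1.7,0,-11.8],[5.5,-17.1,0]],[8.5,[1.7,0,-11.8],[5.5,-17.1,0]]]' && python3 -m creep '[[8.5,[1.0,0.3,-3.2],[0,0,0]],[8.5,[1.9,0.6,-6.4],[0,0,0]],[8.5,[2.9,0.9,-9.5],[0,0,0]],[8.5,[2.9,0.9,-9.5],[0,0,0]],[8.5,[2.9,0.9,-9.5],[0,0,0]]]'
python3 - <<'E'
from h import *
a=arm.read_camera("side")["img"][180:380,270:470];b=arm.read_camera("scene")["img"][80:280,270:470]
cv2.imwrite("pics/g1.png",np.hstack([cv2.resize(i,(400,400),interpolation=cv2.INTER_CUBIC) for i in(a,b)]))
E
```

```text
time_s: 4.35
tool_pos: [0.5667, -0.2479, 0.203]
tcp_rot: [-179.9, -17.8, 18.0]
wrist_force: [0.8, -0.4, 2.1]
finger_gap: 0.085
grip_force: 0.0
time_s: 4.85
tool_pos: [0.6015, -0.2428, 0.113]
tcp_rot: [179.6, -18.2, 18.2]
wrist_force: [-0.8, 0.1, 0.3]
finger_gap: 0.0853
grip_force: 0.0
```

View pics/g1.png

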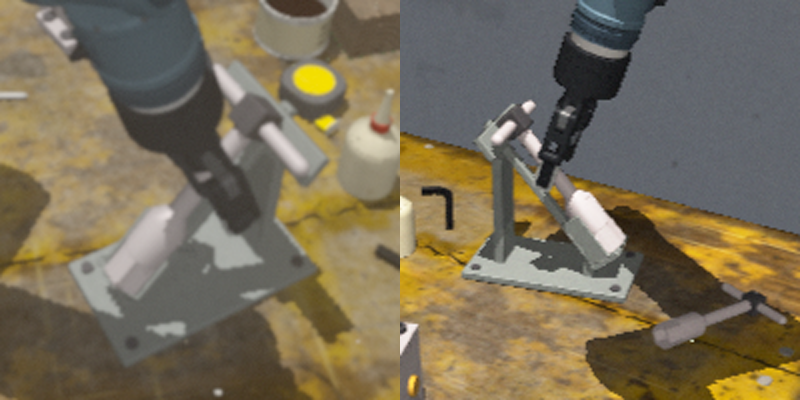

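The open fingers straddle the shaft in both views: side crop about (230,195), scene crop about (550,170). The hub is clear of the gripper body. Next I close and lift.

```bash
python3 -m creep '[[1,[0,0,0],[0,0,0]],[1,[0,0,0],[0,0,0]],[1,[0,0,0],[0,0,0]],[1,[0,0,0],[0,0,0]],[1,[0,0,0],[0,0,0]],[1,[0,0,0],[0,0,0]],[1,[0,0,0],[0,0,0]],[1,[0,0,0],[0,0,0]]]' 80 && python3 -m creep '[[1,[0,0,1],[0,0,0]],[1,[0,0,3],[0,0,0]],[1,[0,0,6],[0,0,0]],[1,[0,0,10],[0,0,0]],[1,[0,0,14],[0,0,0]],[1,[0,0,18],[0,0,0]],[1,[0,0,20],[0,0,0]],[1,[0,0,20],[0,0,0]]]'
```

```text
time_s: 5.75
tool_pos: [0.5969, -0.241, 0.1086]
tcp_rot: [179.9, -18.0, 18.0]
wrist_force: [-3.0, 0.8, 6.1]
finger_gap: 0.0156
grip_force: 78.0
time_s: 6.55
tool_pos: [0.5986, -0.242, 0.3124]
tcp_rot: [179.6, -18.2, 18.1]
wrist_force: [0.5, -1.0, -2.3]
finger_gap: 0.0156
grip_force: 78.3
```

```bash
python3 -m creep '[[1,[0,3,0],[2.4,-7.6,0]],[1,[0,6,0],[4.9,-15.2,0]],[1,[0,10,0],[7.4,-22.8,0]],[1,[0,14,0],[9.8,-30.4,0]],[1,[0,18,0],[12.3,-38.1,0]],[1,[0,18,0],[12.3,-38.1,0]],[1,[0,18,0],[12.3,-38.1,0]],[1,[0,18,0],[12.3,-38.1,0]]]' && python3 -m creep '[[1,[0,4,0],[0,0,-7]],[1,[0,8,0],[0,0,-14]],[1,[0,12,0],[0,0,-21]],[1,[0,16,-2],[0,0,-28]],[1,[0,18.6,-5],[0,0,-30.5]],[1,[0,18.6,-6.6],[0,0,-30.5]],[1,[0,18.6,-6.6],[0,0,-30.5]],[1,[0,18.6,-6.6],[0,0,-30.5]],[1,[0,18.6,-6.6],[0,0,-30.5]]]'
python3 - <<'E'
from h import *
import pickle
out={}
for n in("scene","side"):
    p=arm.read_camera(n); out[n]=p
    print(n,[(np.round(b["bbox"]).tolist(),round(b["confidence"],2)) for b in arm.boxes_of(p,"key_shaft")])
    print([np.round(proj(p,[.5811,.1282,z]),1) for z in(.092,.13,.32)])
pickle.dump(out,open("p1.pkl","wb"))
s=out["scene"]["img"][100:300,130:330];d=out["side"]["img"][30:230,220:420]
cv2.imwrite("pics/u1.png",np.hstack([cv2.resize(i,(400,400),interpolation=cv2.INTER_CUBIC) for i in(s,d)]))
E
```

```text
time_s: 7.35
tool_pos: [0.596, -0.0607, 0.3061]
tcp_rot: [-180.0, -57.8, 17.9]
wrist_force: [0.1, -0.7, -3.1]
finger_gap: 0.0156
grip_force: 78.6
time_s: 8.25
tool_pos: [0.6111, 0.0021, 0.2643]
tcp_rot: [173.6, -57.6, -2.4]
wrist_force: [0.1, -0.3, -2.6]
finger_gap: 0.016
grip_force: 79.3
scene [([398.0, 222.0, 463.0, 256.0], 0.84), ([229.0, 79.0, 296.0, 196.0], 0.64)]
[array([234.3, 255.5]), array([231.7, 237. ]), array([216.6, 128.9])]
side [([329.0, 59.0, 351.0, 167.0], 0.61), ([211.0, 288.0, 268.0, 366.0], 0.59), ([305.0, 211.0, 435.0, 367.0], 0.36)]
[array([321.7, 156.3]), array([321.5, 142.6]), array([320.3,  62.2])]
```

View pics/u1.png

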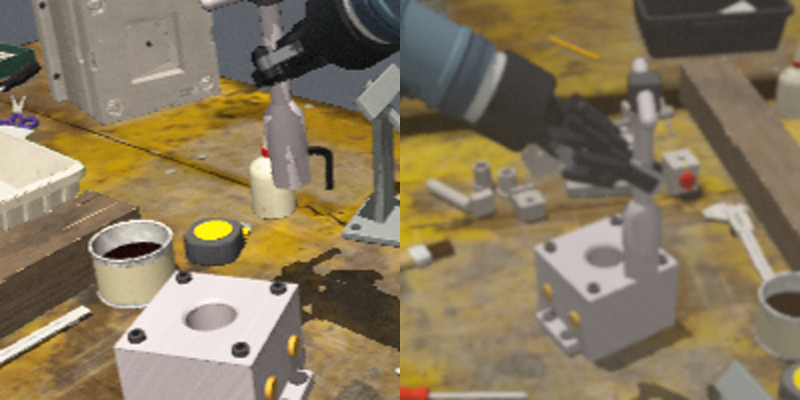

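The key is held and upright, but the arm stopped short of the pose it was given. I'll check the joints.

```bash
python3 - <<'E'
from h import *
s=arm.sense();np.set_printoptions(precision=2,suppress=True);print(s["joint_positions"],s["joint_vel"],s["tool_pos"],s["tcp_rot"])
E
python3 -m creep '[[1,[0,18.6,-6.6],[0,0,-30.5]]]'
```

```text
[ -2.43  -7.89 -58.34 -18.04  -6.32 179.94] [ 0.54 -0.2  -0.4  -0.1  -0.04  0.02] [0.61 0.   0.26] [173.59 -57.58  -2.32]
time_s: 8.55
tool_pos: [0.6173, -0.0064, 0.2553]
tcp_rot: [166.4, -57.7, 0.4]
wrist_force: [0.1, 0.0, -1.6]
finger_gap: 0.0159
grip_force: 79.6
```

J6 (180°) and J3 (-58°) are at their limits, so I'll use the other hexagon alignment: heading 47.5°, which is 60° away.

```bash
cat > tgt.py <<'E'
from h import *
import sys
def show(yaw,tilt,pos):
    s=arm.sense(); Rc=R.from_euler("xyz",s["tcp_rot"],degrees=True)
    Rt=R.from_euler("ZYX",[yaw,-tilt,180],degrees=True)
    np.set_printoptions(precision=2,suppress=True)
    print("J",s["joint_positions"],"pos",s["tool_pos"]*100,"rot",s["tcp_rot"])
    print("shift",100*(np.array(pos)-s["tool_pos"]),"turn",(Rt*Rc.inv()).as_rotvec(degrees=True))
if __name__=="__main__": a=[float(x) for x in sys.argv[1:]]; show(a[0],a[1],a[2:])
E
python3 tgt.py 47.5 58 .5918 .1399 .28
```

```text
J [  0.26  -4.8  -58.29 -21.16 -13.49 179.94] pos [61.73 -0.64 25.53] rot [166.42 -57.65   0.37]
shift [-2.55 14.63  2.47] turn [ 7.04  2.73 58.56]
```

```bash
python3 -m creep '[[1,[0,2,2.5],[1,0.4,8]],[1,[0,4,2.5],[2,0.8,16]],[1,[0,6,2.5],[3,1.2,24]],[1,[-0.5,8,2.5],[4,1.6,32]],[1,[-1,11,2.5],[5,2,40]],[1,[-2,13,2.5],[6,2.4,48]],[1,[-2.5,14.6,2.5],[7,2.7,56]],[1,[-2.5,14.6,2.5],[7,2.7,58.6]],[1,[-2.5,14.6,2.5],[7,2.7,58.6]],[1,[-2.5,14.6,2.5],[7,2.7,58.6]]]'; python3 tgt.py 47.5 58 .5918 .1399 .28
```

```text
time_s: 9.55
tool_pos: [0.5921, 0.1407, 0.2775]
tcp_rot: [179.8, -57.7, 47.9]
wrist_force: [0.3, -0.1, -2.7]
finger_gap: 0.0156
grip_force: 79.6
J [-16.02  -0.08 -41.85  13.08  49.25 132.77] pos [59.21 14.07 27.75] rot [179.79 -57.74  47.85]
shift [-0.03 -0.08  0.25] turn [ 0.27 -0.09 -0.17]
```

Run:
```python
from h import *
import pickle
from scipy.optimize import least_squares
P={n:arm.read_camera(n) for n in("scene","side")}
pickle.dump({n:{k:P[n][k] for k in("img","mtx","position","attitude")} for n in P},open("p2.pkl","wb"))
bias={"scene":(.7,2.4),"side":(-.4,1.5)}
A=R.from_euler("z",47.5,degrees=True).as_matrix()
m=np.array([.5811,.1282,.28+.0099-.112])
o=[]
for n in P:
    print(n,[(np.round(b["bbox"]).tolist(),round(b["confidence"],2)) for b in arm.boxes_of(P[n],"key_shaft")])
    q=[proj(P[n],m+A@np.array(v))+bias[n] for v in [(0,0,0),(0,0,.186),(0,.065,.186),(0,-.065,.186)]]
    x,y=int(min(a[0] for a in q))-25,int(min(a[1] for a in q))-10
    y=max(y,0); c=P[n]["img"][y:y+160,x:x+107]; c=cv2.resize(c,(400,600),interpolation=cv2.INTER_CUBIC)
    print(n,"off",x,y,np.round(q,1).tolist()); f=400/107
    for u in q: cv2.circle(c,tuple(int(v) for v in ((u-[x,y]+.5)*f)),3,(0,0,255),-1)
    o.append(c)
cv2.imwrite("pics/u2.png",np.hstack(o))
```

```text
scene [([398.0, 223.0, 464.0, 255.0], 0.96), ([203.0, 88.0, 241.0, 218.0], 0.58)]
scene off 187 81 [[229.0, 214.7], [213.2, 101.9], [212.1, 114.4], [214.1, 91.5]]
side [([295.0, 30.0, 350.0, 130.0], 0.97)]
side off 266 24 [[320.8, 125.9], [319.6, 41.5], [291.3, 34.6], [349.7, 48.8]]
```

View pics/u2.png

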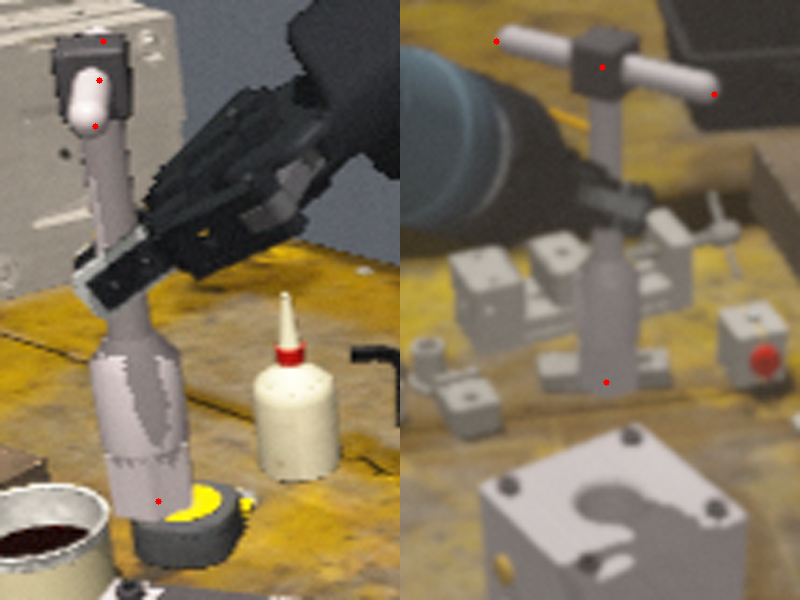

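In both views the key stands almost upright over the bore. The hub is at scene crop (92,80) and side (606,63), and the mouth is at (152,507) and (608,385), all within about 2 px of the prediction. I'll fit the residual error.

Run:
```python
from h import *
import pickle
P=pickle.load(open("p2.pkl","rb"))
bias={"scene":np.array((.7,2.4)),"side":np.array((-.4,1.5))}
f=107/400
mo={"scene":(152,507),"side":(208,385)};ho={"scene":(92,79),"side":(206,63)};off={"scene":(187,81),"side":(266,24)}
g=lambda n,u:np.array(u)*f+off[n]-.5-bias[n]
r=[]
for o in(mo,ho):
    X,e=tri([ray(P[n],g(n,o[n])) for n in off]); print(np.round(X*1000,1),np.round(np.array(e)*1000,1)); r.append(X)
d=r[1]-r[0];print(np.linalg.norm(d)*1000,np.degrees(d[:2]/d[2]))
```

```text
[582.6 130.6 175.3] [0.6 0.6]
[583.3 130.3 364.7] [0.3 0.3]
189.40140189327263 [ 0.20406311 -0.08518697]
```

```bash
python3 -m creep '[[1,[-0.1,-0.2,-2],[0,0,0]],[1,[-0.1,-0.2,-4.5],[0,0,0]],[1,[-0.1,-0.2,-7],[0,0,0]],[1,[-0.1,-0.2,-7.5],[0,0,0]],[1,[-0.1,-0.2,-7.5],[0,0,0]]]' && python3 -m creep '[[1,[0,0,-0.5],[0,0,0]],[1,[0,0,-1],[0,0,0]],[1,[0,0,-1.5],[0,0,0]],[1,[0,0,-1.5],[0,0,0]]]'
```

```text
time_s: 10.25
tool_pos: [0.5896, 0.1398, 0.2013]
tcp_rot: [-179.8, -57.7, 47.6]
wrist_force: [0.5, 0.2, -2.4]
finger_gap: 0.0156
grip_force: 79.5
time_s: 10.65
tool_pos: [0.5903, 0.1392, 0.1867]
tcp_rot: [-180.0, -57.7, 47.7]
wrist_force: [-0.7, 0.1, -4.1]
finger_gap: 0.0159
grip_force: 79.5
```

```bash
python3 -m creep '[[1,[0,0,-1],[0,0,0]],[1,[0,0,-2],[0,0,0]],[1,[0,0,-3],[0,0,0]],[1,[0,0,-3.5],[0,0,0]],[1,[0,0,-3.5],[0,0,0]]]' && python3 -m creep '[[1,[0,0,-0.4],[0,0,0]],[1,[0,0,-0.8],[0,0,0]],[1,[0,0,-1.2],[0,0,0]],[1,[0,0,-1.2],[0,0,0]]]'
```

```text
time_s: 11.15
tool_pos: [0.5901, 0.1393, 0.1515]
tcp_rot: [-179.9, -57.7, 47.7]
wrist_force: [-0.4, -0.1, -4.3]
finger_gap: 0.016
grip_force: 79.5
time_s: 11.55
tool_pos: [0.5902, 0.1393, 0.1395]
tcp_rot: [-179.9, -57.7, 47.7]
wrist_force: [-0.7, 0.1, -3.7]
finger_gap: 0.0155
grip_force: 79.5
```

```bash
python3 -m creep '[[1,[0,0,-0.4],[0,0,0]],[1,[0,0,-0.8],[0,0,0]],[1,[0,0,-0.8],[0,0,0]]]' && python3 -m creep '[[1,[0,0,-0.4],[0,0,0]],[1,[0,0,-0.8],[0,0,0]],[1,[0,0,-0.8],[0,0,0]]]'
```

```text
time_s: 11.85
tool_pos: [0.5902, 0.1393, 0.1314]
tcp_rot: [-179.9, -57.7, 47.7]
wrist_force: [0.2, 0.3, -3.4]
finger_gap: 0.016
grip_force: 79.5
time_s: 12.15
tool_pos: [0.5904, 0.1391, 0.1235]
tcp_rot: [180.0, -57.7, 47.8]
wrist_force: [1.7, 0.1, -3.9]
finger_gap: 0.0157
grip_force: 79.4
```

```bash
python3 -m creep '[[1,[0,0,-0.2],[0,0,0]],[1,[0,0,-0.4],[0,0,0]],[1,[0,0,-0.4],[0,0,0]]]' && python3 -m creep '[[1,[0,0,-0.2],[0,0,0]],[1,[0,0,-0.4],[0,0,0]],[1,[0,0,-0.4],[0,0,0]]]'
```

```text
time_s: 12.45
tool_pos: [0.5905, 0.1392, 0.1199]
tcp_rot: [180.0, -57.7, 47.8]
wrist_force: [1.2, -0.1, -3.6]
finger_gap: 0.0154
grip_force: 79.6
time_s: 12.75
tool_pos: [0.5905, 0.1392, 0.1159]
tcp_rot: [180.0, -57.7, 47.8]
wrist_force: [-0.3, -0.4, -3.1]
finger_gap: 0.0157
grip_force: 79.6
```

```bash
python3 -m creep '[[1,[0,0,-0.15],[0,0,0]],[1,[0,0,-0.3],[0,0,0]],[1,[0,0,-0.3],[0,0,0]]]' && python3 -m creep '[[1,[0,0,-0.15],[0,0,0]],[1,[0,0,-0.3],[0,0,0]],[1,[0,0,-0.3],[0,0,0]]]'
```

```text
time_s: 13.05
tool_pos: [0.591, 0.1395, 0.1142]
tcp_rot: [179.9, -57.9, 47.9]
wrist_force: [-1.3, -0.7, 2.1]
finger_gap: 0.0158
grip_force: 79.9
time_s: 13.35
tool_pos: [0.5923, 0.1403, 0.1142]
tcp_rot: [179.7, -58.2, 48.3]
wrist_force: [-6.2, -1.5, 14.8]
finger_gap: 0.0159
grip_force: 80.9
```

Force rises at TCP z = 0.114, the expected height for fully seated, which is about 20 mm below nut-top contact. I'll ease off the push, open and back out.

```bash
python3 -m creep '[[1,[0,0,0.4],[0,0,0]],[2.5,[0,0,0.4],[0,0,0]],[4,[0,0,0.4],[0,0,0]],[5,[0,0,0.4],[0,0,0]],[5,[0,0,0.4],[0,0,0]],[5,[0,0,0.4],[0,0,0]],[5,[0,0,0.4],[0,0,0]],[5,[0,0,0.4],[0,0,0]],[5,[0,0,0.4],[0,0,0]]]' && python3 -m creep '[[5,[-1.1,-1.2,1.1],[0,0,0]],[5,[-3.4,-3.7,3.2],[0,0,0]],[5,[-5.7,-6.2,5.3],[0,0,0]],[8.5,[-8.6,-9.3,8],[0,0,0]],[8.5,[-8.6,-9.3,12],[0,0,0]],[8.5,[-8.6,-9.3,16],[0,0,0]],[8.5,[-8.6,-9.3,20],[0,0,0]],[8.5,[-8.6,-9.3,20],[0,0,0]]]'; python3 tgt.py 47.5 0 .5811 .1282 .30
python3 - <<'E'
from h import *
import pickle
P={n:arm.read_camera(n) for n in("scene","side")}
bias={"scene":(.7,2.4),"side":(-.4,1.5)};A=R.from_euler("z",47.5,degrees=True).as_matrix();m=np.array([.5811,.1282,.014]);o=[]
for n in P:
    print(n,[(t,np.round(b["bbox"]).tolist(),round(b["confidence"],2)) for t in("key_shaft","key_hub") for b in arm.boxes_of(P[n],t)])
    q=[proj(P[n],m+A@np.array(v))+bias[n] for v in [(0,0,.078),(0,0,.186),(0,.065,.186),(0,-.065,.186)]]
    x,y=int(q[1][0])-50,max(int(q[1][1])-30,0); c=cv2.resize(P[n]["img"][y:y+150,x:x+100],(400,600),interpolation=cv2.INTER_CUBIC)
    print(n,x,y,np.round(q,1).tolist())
    for u in q: cv2.circle(c,tuple(int(v) for v in ((u-[x,y]+.5)*4)),3,(0,0,255),-1)
    o.append(c)
cv2.imwrite("pics/d1.png",np.hstack(o))
E
```

```text
time_s: 14.25
tool_pos: [0.5906, 0.1392, 0.1141]
tcp_rot: [180.0, -57.7, 47.8]
wrist_force: [-0.0, -0.7, -0.4]
finger_gap: 0.05
grip_force: 0.0
time_s: 15.05
tool_pos: [0.507, 0.0446, 0.3204]
tcp_rot: [178.8, -57.9, 48.8]
wrist_force: [0.7, -0.5, -0.5]
finger_gap: 0.0851
grip_force: 0.0
J [-34.5   -4.77 -35.87  46.15  57.02 104.33] pos [50.7   4.46 32.04] rot [178.78 -57.92  48.79]
shift [ 7.41  8.36 -2.04] turn [-42.4   39.48  -0.56]
scene [('key_shaft', [400.0, 221.0, 464.0, 255.0], 0.79), ('key_shaft', [219.0, 183.0, 247.0, 267.0], 0.71), ('key_hub', [397.0, 222.0, 465.0, 255.0], 0.9), ('key_hub', [218.0, 182.0, 244.0, 266.0], 0.84)]
scene 177 172 [[235.0, 257.9], [227.3, 202.8], [227.6, 222.5], [227.1, 185.9]]
side [('key_shaft', [211.0, 285.0, 268.0, 368.0], 0.69), ('key_shaft', [297.0, 106.0, 347.0, 163.0], 0.56), ('key_hub', [208.0, 288.0, 266.0, 367.0], 0.79), ('key_hub', [296.0, 104.0, 348.0, 164.0], 0.55)]
side 270 87 [[321.3, 157.8], [320.7, 117.1], [295.6, 109.0], [347.2, 125.6]]
```

View pics/d1.png

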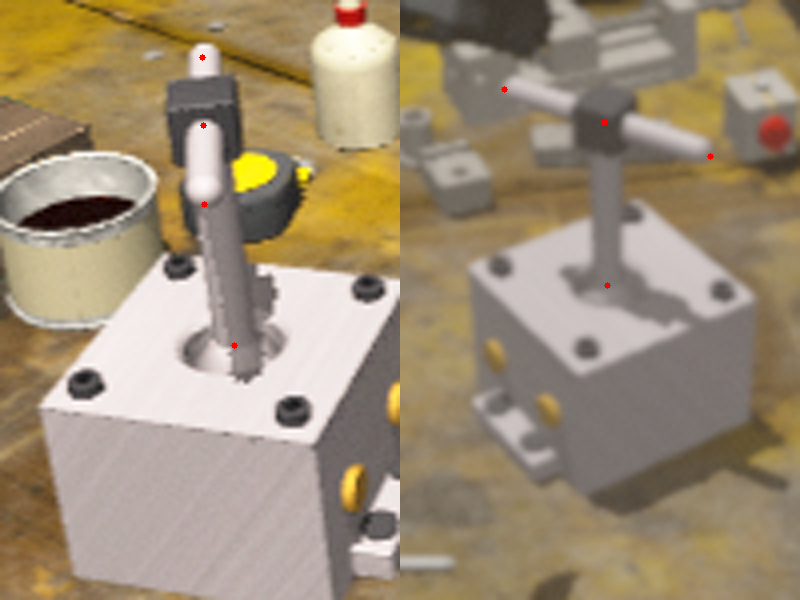

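The key is seated and upright. The hub is at scene crop (203,122) and side (605,120), within a pixel of the fully-down prediction, and its heading is about 47.5°. For the second hold I take the hub from above, starting with J6 near -132° so there is ample clockwise travel.

```bash
python3 -m creep '[[8.5,[0,0,3],[-6.1,5.6,0]],[8.5,[0,0,6],[-12.1,11.3,0]],[8.5,[0,0,6],[-18.2,16.9,0]],[8.5,[0,0,6],[-24.2,22.6,0]],[8.5,[0,0,6],[-30.3,28.2,0]],[8.5,[0,0,6],[-36.4,33.8,0]],[8.5,[0,0,6],[-42.4,39.5,-0.6]],[8.5,[0,0,6],[-42.4,39.5,-0.6]],[8.5,[0,0,6],[-42.4,39.5,-0.6]]]' && python3 -m creep '[[8.5,[0,0,0],[0,0,8.5]],[8.5,[0,0,0],[0,0,17]],[8.5,[0,0,0],[0,0,25.5]],[8.5,[0,0,0],[0,0,34]],[8.5,[0,0,0],[0,0,42.5]],[8.5,[0,0,0],[0,0,51]],[8.5,[0,0,0],[0,0,59.5]],[8.5,[0,0,0],[0,0,68]],[8.5,[0,0,0],[0,0,76.5]],[8.5,[0,0,0],[0,0,85]],[8.5,[0,0,0],[0,0,90]],[8.5,[0,0,0],[0,0,90]]]'; python3 tgt.py 317.5 0 .5813 .1284 .26
```

```text
time_s: 16.25
tool_pos: [0.505, 0.0469, 0.3722]
tcp_rot: [-179.5, 0.2, 47.0]
wrist_force: [-0.5, 0.4, -0.4]
finger_gap: 0.0854
grip_force: 0.0
time_s: 17.45
tool_pos: [0.5035, 0.045, 0.3747]
tcp_rot: [-179.8, 0.2, 136.8]
wrist_force: [-0.6, 0.3, 0.0]
finger_gap: 0.0849
grip_force: 0.0
J [-1.88 13.88 15.04 91.11 -0.32 41.32] pos [50.35  4.5  37.47] rot [-179.79    0.24  136.8 ]
shift [  7.78   8.34 -11.47] turn [   0.06   -0.5  -179.3 ]
```

```bash
python3 -m creep '[[8.5,[0,0,0],[0,0,8.5]],[8.5,[0,0,0],[0,0,17]],[8.5,[0,0,0],[0,0,25.5]],[8.5,[0,0,0],[0,0,34]],[8.5,[0,0,0],[0,0,42.5]],[8.5,[0,0,0],[0,0,51]],[8.5,[0,0,0],[0,0,59.5]],[8.5,[0,0,0],[0,0,68]],[8.5,[0,0,0],[0,0,76.5]],[8.5,[0,0,0],[0,0,85]],[8.5,[0,0,0],[0,0,90]],[8.5,[0,0,0],[0,0,90]]]' && python3 -m creep '[[8.5,[1,1,0],[0,0,8.5]],[8.5,[2,2,0],[0,0,17]],[8.5,[3,3,0],[0,0,25.5]],[8.5,[4,4,0],[0,0,34]],[8.5,[5,5,0],[0,0,42.5]],[8.5,[6,6,0],[0,0,51]],[8.5,[7,7,0],[0,0,59.5]],[8.5,[7.8,8.3,-2],[0,0,68]],[8.5,[7.8,8.3,-4],[0,0,76.5]],[8.5,[7.8,8.3,-6],[0,0,85]],[8.5,[7.8,8.3,-8],[0,0,90]],[8.5,[7.8,8.3,-8],[0,0,90]]]'; python3 tgt.py 317.5 0 .5813 .1284 .185
```

```text
time_s: 18.65
tool_pos: [0.5039, 0.0455, 0.3745]
tcp_rot: [-179.6, 0.3, -133.3]
wrist_force: [0.3, 0.3, -0.2]
finger_gap: 0.085
grip_force: 0.0
time_s: 19.85
tool_pos: [0.5806, 0.1285, 0.2914]
tcp_rot: [-179.9, 0.4, -43.3]
wrist_force: [-1.0, 0.1, -0.5]
finger_gap: 0.085
grip_force: 0.0
J [   6.16   24.06   17.11   83.23    0.39 -130.56] pos [58.06 12.85 29.14] rot [-179.88    0.41  -43.28]
shift [  0.07  -0.01 -10.64] turn [-0.37 -0.22  0.78]
```

```bash
python3 -m creep '[[8.5,[0.05,0,-3.5],[-0.3,-0.2,0.8]],[8.5,[0.05,0,-7],[-0.3,-0.2,0.8]],[8.5,[0.05,0,-9.5],[-0.3,-0.2,0.8]],[8.5,[0.05,0,-10.6],[-0.3,-0.2,0.8]],[8.5,[0.05,0,-10.6],[-0.3,-0.2,0.8]],[8.5,[0.05,0,-10.6],[-0.3,-0.2,0.8]]]' && python3 -m creep '[[2,[0,0,0],[0,0,0]],[2,[0,0,0],[0,0,0]],[2,[0,0,0],[0,0,0]],[2,[0,0,0],[0,0,0]],[2,[0,0,0],[0,0,0]],[2,[0,0,0],[0,0,0]],[2,[0,0,0],[0,0,0]]]' 50; python3 -c "
from h import *
s=arm.sense();print(s['moment'],s['joint_positions'])"
```

```text
time_s: 20.45
tool_pos: [0.584, 0.1291, 0.19]
tcp_rot: [-179.6, -0.2, -42.4]
wrist_force: [0.4, -0.1, -0.1]
finger_gap: 0.085
grip_force: 0.0
time_s: 21.15
tool_pos: [0.5833, 0.1291, 0.1888]
tcp_rot: [-179.7, -0.2, -42.3]
wrist_force: [0.4, -0.7, 5.7]
finger_gap: 0.0272
grip_force: 50.3
[-0.27572176  0.29382368 -0.0219134 ] [ 6.37905615e+00  2.47111063e+01  2.98884286e+00  6.79346276e+01
  2.64339562e-02 -1.31355432e+02]
```

```bash
python3 -m creep '[[2,[-0.1,0,-0.1],[0,0,-6]],[2,[-0.1,0,-0.1],[0,0,-12]],[2,[-0.1,0,-0.1],[0,0,-19]],[2,[-0.1,0,-0.1],[0,0,-26]],[2,[-0.1,0,-0.1],[0,0,-33]],[2,[-0.1,0,-0.1],[0,0,-40]],[2,[-0.1,0,-0.1],[0,0,-47]],[2,[-0.1,0,-0.1],[0,0,-54]],[2,[-0.1,0,-0.1],[0,0,-61]],[2,[-0.1,0,-0.1],[0,0,-68]],[2,[-0.1,0,-0.1],[0,0,-74]],[2,[-0.1,0,-0.1],[0,0,-74]]]'; python3 -c "
from h import *
s=arm.sense();print(s['moment'],s['joint_positions'],s['tau'])"
```

```text
time_s: 22.35
tool_pos: [0.5827, 0.1282, 0.1888]
tcp_rot: [-179.6, -0.2, -116.4]
wrist_force: [-0.8, -2.7, 8.9]
finger_gap: 0.0271
grip_force: 50.6
[-0.84797692  0.45466705 -0.12129657] [  6.52947166  24.72730952   3.01647742  68.03653331  -0.41110992
 -57.08337338] [  1.30317517 -43.19409728  24.24930453  -1.10916641   0.94810333
   0.24055305]
```

```bash
M='from h import *
s=arm.sense();print("M",s["moment"],s["tau"][5],s["tcp_rot"][2])'
python3 -m creep '[[2,[0,0,0],[0,0,-4]],[2,[0,0,0],[0,0,-8]],[2,[0,0,0],[0,0,-8]]]'|grep -v time; python3 -c "$M"
python3 -m creep '[[2,[0,0,0],[0,0,-4]],[2,[0,0,0],[0,0,-8]],[2,[0,0,0],[0,0,-8]]]'|grep wrist; python3 -c "$M"
python3 -m creep '[[2,[0,0,0],[0,0,-4]],[2,[0,0,0],[0,0,-8]],[2,[0,0,0],[0,0,-8]]]'|grep wrist; python3 -c "$M"
```

```text
tool_pos: [0.5827, 0.1281, 0.1888]
tcp_rot: [-179.6, -0.2, -124.3]
wrist_force: [-2.0, -3.4, 10.1]
finger_gap: 0.0272
grip_force: 50.5
M [-1.03982371  0.56830985 -0.01112074] 0.27958692982792854 -124.3385573808991
wrist_force: [-2.2, -2.3, 10.0]
M [-1.1200758   0.63222684  0.00733367] 0.2799998503178358 -132.34002058088845
wrist_force: [-2.7, -3.6, 9.3]
M [-1.17545489  0.65622635  0.01276911] 0.27882794849574566 -140.33913925587677
```

```bash
M='from h import *
s=arm.sense();print("M",s["moment"],s["tau"][5],s["tcp_rot"][2])'
python3 -m creep '[[2,[0,0,0],[0,0,-3]],[2,[0,0,0],[0,0,-6]],[2,[0,0,0],[0,0,-6]]]'|grep wrist; python3 -c "$M"
python3 -m creep '[[2,[0,0,0],[0,0,-3]],[2,[0,0,0],[0,0,-6]],[2,[0,0,0],[0,0,-6]]]'|grep wrist; python3 -c "$M"
```

```text
wrist_force: [-3.9, -3.7, 10.9]
M [-1.2266131   0.70508913  0.06403564] 0.2694645244628191 -146.3210810523011
wrist_force: [-2.6, -4.0, 10.7]
M [-1.30934604  0.85026322  0.0838257 ] 0.2660913672298193 -152.3212714898996
```

```bash
M='from h import *
s=arm.sense();print("M",s["moment"],s["tau"][5],s["tcp_rot"][2],s["finger_gap"])'
python3 -m creep '[[2,[0,0,0],[0,0,-2]],[2,[0,0,0],[0,0,-4]],[2,[0,0,0],[0,0,-4]]]'|grep wrist; python3 -c "$M"
python3 -m creep '[[2,[0,0,0],[0,0,-2]],[2,[0,0,0],[0,0,-4]],[2,[0,0,0],[0,0,-4]]]'|grep wrist; python3 -c "$M"
python3 -m creep '[[2,[0,0,0],[0,0,-2]],[2,[0,0,0],[0,0,-4]],[2,[0,0,0],[0,0,-4]]]'|grep wrist; python3 -c "$M"
```

```text
wrist_force: [-3.1, -3.1, 11.7]
M [-1.20523557  0.88692991  0.20907063] 0.32993439584970474 -156.28022869093144 0.027164331786955015
wrist_force: [-3.5, -3.0, 11.0]
M [-1.19601629  0.98785231  0.47123201] 0.599636547267437 -160.22804093112975 0.027310012420030824
wrist_force: [-2.9, -3.7, 11.6]
M [-1.16900141  0.98379211 -0.12340495] 0.005845457635587081 -164.31916955992799 0.02737383897084085
```

```bash
M='from h import *
s=arm.sense();print("M",s["moment"],s["tau"][5],s["tcp_rot"][2],s["finger_gap"],s["tool_pos"])'
python3 -m creep '[[2,[0,0,0],[0,0,-1]],[2,[0,0,0],[0,0,-2]],[2,[0,0,0],[0,0,-2]]]'|grep wrist; python3 -c "$M"
python3 -m creep '[[2,[0,0,0],[0,0,-1]],[2,[0,0,0],[0,0,-2]],[2,[0,0,0],[0,0,-2]]]'|grep wrist; python3 -c "$M"
```

```text
wrist_force: [-3.5, -3.7, 11.1]
M [-1.18075131  1.07311054  0.43272504] 0.4931805096566677 -166.22577943068433 0.026996204185550602 [0.58193552 0.12795233 0.18868707]
wrist_force: [-3.2, -4.4, 11.4]
M [-1.3350226   1.07472872  0.90826129] 0.9789984673261642 -168.1460474072321 0.02729917241103675 [0.58182016 0.12793285 0.18868566]
```

```bash
M='from h import *
s=arm.sense();print("M",s["moment"],s["tau"][5],s["tcp_rot"][2],s["finger_gap"])'
python3 -m creep '[[2,[0,0,0],[0,0,-1]],[2,[0,0,0],[0,0,-2]],[2,[0,0,0],[0,0,-2]]]'|grep wrist; python3 -c "$M"
python3 - <<'E'
from h import *
s=arm.sense(); p=arm.read_camera("wrist"); cv2.imwrite("pics/t1.png",p["img"]); 
print([(t,np.round(b["bbox"]).tolist(),round(b["confidence"],2)) for t in("key_shaft","key_hub") for b in arm.boxes_of(p,t)])
c=wcam(s,p)[:3,3]; 
for a in (-160,-150): print(wproj(s,p,[.5815,.128,.2]+R.from_euler("z",a+180-90-0,degrees=True).as_matrix()@[0.065,0,0]))
E
```

```text
wrist_force: [-2.1, -1.9, 14.4]
M [-0.68768469  0.93050789  0.03170323] 0.08397765224799514 -170.28031124375852 0.027513529375762968
[('key_shaft', [288.0, 130.0, 348.0, 343.0], 0.63), ('key_hub', [284.0, 131.0, 353.0, 341.0], 0.92), ('key_hub', [38.0, 2.0, 113.0, 15.0], 0.68)]
[195.31449783 275.94966445]
[203.78864636 293.15286385]
```

Run:
```python
from h import *
s=arm.sense(); p=arm.read_camera("wrist"); im=p["img"]; hsv=cv2.cvtColor(im,cv2.COLOR_BGR2HSV)
for v in range(122,200,6):
    row=hsv[v,270:370]; print(v," ".join(f"{a[2]:3d}" for a in row[::3]))
cv2.imwrite("pics/t2.png",cv2.resize(im[60:360,170:470],(600,600),interpolation=cv2.INTER_CUBIC))
```

```text
122 156 218 221 197 104 106  91 157 116 101 131 191 225 241 243 243 244 245 245 247 247 246 246 247 247 247 249 243 169 111 120 116 117 167
128 216 147 130 173 231 239 242 242 242 243 245 243 243 242 243 244 245 244 243 243 243 243 245 246 247 246 245 158  97  95  64  66  72 114
134 240 240 241 241 239 240 241 242 240 239 238 236 239 195 161 168 172 179 188 232 242 242 242 243 243 243 244 242 132 101 109 109 104 200
140 236 235 233 232 206 237 239 240 240 239 238 203 148 186 213 225 226 228 226 212 189 231 245 246 245 245 244 242 242 241 243 244 244 245
146 238 194 127 121 123 123 173 236 236 236 233 134 178 202 223 239 248 248 238 229 220 191 240 238 237 238 238 240 241 242 244 244 245 244
152 238 126 126 122 127 128 124 241 239 239 230 133 177 202 223 233 238 242 225 227 215 181 241 242 241 242 243 240 241 240 240 242 241 242
158 238 127 124 123 125 122 156 235 236 237 230 130 175 201 222 232 238 241 235 228 215 177 237 238 238 239 239 240 240 240 240 238 239 238
164 225 149 123 125 129 127 124 219 236 237 232 131 170 204 223 231 236 240 234 227 213 182 237 234 233 236 237 236 237 237 237 238 240 239
170 237 155 119 125 118 122 126 236 234 234 221 126 170 203 222 230 235 238 234 227 216 176 231 234 236 236 234 235 237 238 238 239 238 239
176 231 182 123 126 118 121 127 227 219 180 100 127 169 204 221 233 235 240 233 226 218 158 110 155 232 236 237 239 236 235 235 236 236 236
182 232 162 124 126 127 125 124 186 138  81 109 124 170 203 222 233 234 239 234 227 214 169 152  80 136 197 235 234 233 235 233 234 235 237
188 234 161 124 123 121 123 119 186  78  92 116 122 173 203 222 232 233 240 233 227 215 162 166 140  79 157 226 236 236 238 239 238 239 238
194 233 232 122 127 123 124 109 117  79 100 111 118 169 204 224 232 235 238 235 226 216 161 168 139  79 165 218 238 236 235 235 235 235 236
```

View pics/t2.png

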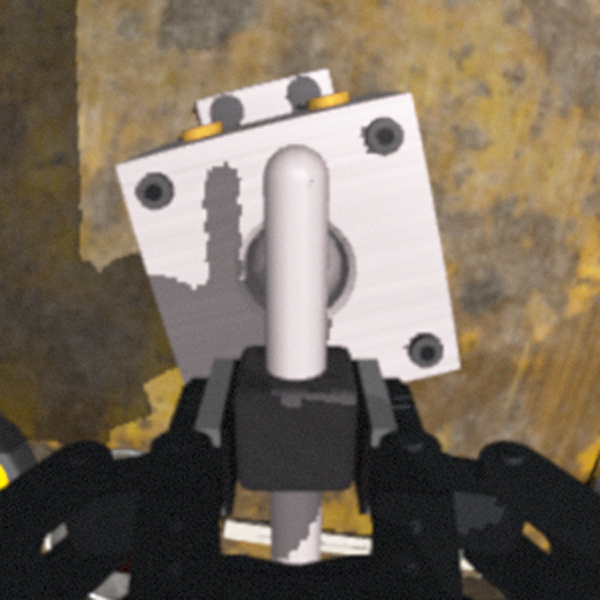

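The bar runs straight along the tool axis (crop (297,150) to (298,370)) and the hub sits square in the pads, so the hand has not slipped. To check the stop, I'll back off within the play and load it again, watching the torque.

```bash
M='from h import *
s=arm.sense();print("M",s["moment"].round(2),s["tau"][5].round(3),s["tcp_rot"][2].round(2),s["finger_gap"].round(4),s["wrist_force"].round(1))'
python3 -m creep '[[2,[0,0,0],[0,0,3]],[2,[0,0,0],[0,0,6]],[2,[0,0,0],[0,0,6]]]'>/dev/null; python3 -c "$M"
python3 -m creep '[[2,[0,0,0],[0,0,3]],[2,[0,0,0],[0,0,6]],[2,[0,0,0],[0,0,6]]]'>/dev/null; python3 -c "$M"
python3 -m creep '[[2,[0,0,0],[0,0,-2]],[2,[0,0,0],[0,0,-4]],[2,[0,0,0],[0,0,-4]]]'>/dev/null; python3 -c "$M"
python3 -m creep '[[2,[0,0,0],[0,0,-2]],[2,[0,0,0],[0,0,-4]],[2,[0,0,0],[0,0,-4]]]'>/dev/null; python3 -c "$M"
python3 -m creep '[[2,[0,0,0],[0,0,-2]],[2,[0,0,0],[0,0,-4]],[2,[0,0,0],[0,0,-4]]]'>/dev/null; python3 -c "$M"
```

```text
Traceback (most recent call last):
AttributeError: 'float' object has no attribute 'round'
Traceback (most recent call last):
AttributeError: 'float' object has no attribute 'round'
Traceback (most recent call last):
AttributeError: 'float' object has no attribute 'round'
Traceback (most recent call last):
AttributeError: 'float' object has no attribute 'round'
Traceback (most recent call last):
AttributeError: 'float' object has no attribute 'round'
```

Those readings were lost to a print slip. The tool is back at about -170, so I'll repeat it.

```bash
cat > m.py <<'E'
from h import *
s=arm.sense();np.set_printoptions(precision=2,suppress=True)
print("M",s["moment"],round(float(s["tau"][5]),3),round(float(s["tcp_rot"][2]),2),round(s["finger_gap"],4),s["wrist_force"],s["time_s"])
E
python3 m.py
python3 -m creep '[[2,[0,0,0],[0,0,5]],[2,[0,0,0],[0,0,10]],[2,[0,0,0],[0,0,10]]]'>/dev/null; python3 m.py
python3 -m creep '[[2,[0,0,0],[0,0,-2]],[2,[0,0,0],[0,0,-3]],[2,[0,0,0],[0,0,-3]]]'>/dev/null; python3 m.py
python3 -m creep '[[2,[0,0,0],[0,0,-2]],[2,[0,0,0],[0,0,-3]],[2,[0,0,0],[0,0,-3]]]'>/dev/null; python3 m.py
python3 -m creep '[[2,[0,0,0],[0,0,-2]],[2,[0,0,0],[0,0,-3]],[2,[0,0,0],[0,0,-3]]]'>/dev/null; python3 m.py
python3 -m creep '[[2,[0,0,0],[0,0,-2]],[2,[0,0,0],[0,0,-3]],[2,[0,0,0],[0,0,-3]]]'>/dev/null; python3 m.py
```

```text
M [-0.73  0.97 -0.  ] 0.117 -170.3 0.0275 [-2.53 -2.36 14.88] 27.35
M [-0.58  1.    0.13] -0.169 -160.17 0.0272 [-2.82 -1.42 14.86] 27.65
M [-0.58  0.92 -0.02] 0.115 -163.27 0.0274 [-2.17 -2.63 15.05] 27.95
M [-0.68  0.97  0.05] 0.115 -166.27 0.027 [-2.7  -1.51 13.64] 28.25
M [-0.74  0.94 -0.  ] 0.116 -169.27 0.0268 [-3.1  -0.8  15.04] 28.55
M [-0.77  0.97  0.03] 0.116 -172.27 0.0267 [-2.74 -1.6  14.54] 28.85
```

Run:
```python
from h import *
s=arm.sense(); p=arm.read_camera("wrist"); t=R.from_euler("xyz",s["tcp_rot"],degrees=True).as_matrix()
print(s["tool_pos"])
for z in(.2,.21,.217):
    c=s["tool_pos"].copy(); c[2]=z
    print(z,[np.round(wproj(s,p,c+t@np.array(v)),1).tolist() for v in[(.065,0,0),(.05,.007,0),(.05,-.007,0),(.014,0,-.014)]])
g=cv2.cvtColor(p["img"],cv2.COLOR_BGR2GRAY)
print("col",list(enumerate(g[120:142,318].tolist(),120)))
for v in(150,160,170): print(v,g[v,298:340].tolist())
print("hub edge",list(enumerate(g[236:262,318].tolist(),236)))
```

```text
[0.58299747 0.12870757 0.18982257]
0.2 [[316.3, 127.9], [332.4, 162.3], [300.3, 162.3], [316.3, 251.5]]
0.21 [[316.1, 129.9], [333.4, 166.9], [298.8, 166.9], [316.1, 262.9]]
0.217 [[315.9, 131.5], [334.3, 170.6], [297.7, 170.6], [315.9, 271.8]]
col [(120, 240), (121, 241), (122, 241), (123, 240), (124, 241), (125, 241), (126, 239), (127, 241), (128, 240), (129, 235), (130, 236), (131, 230), (132, 187), (133, 160), (134, 172), (135, 187), (136, 196), (137, 205), (138, 211), (139, 216), (140, 221), (141, 224)]
150 [236, 236, 228, 179, 129, 126, 146, 156, 165, 180, 187, 199, 201, 210, 216, 222, 224, 228, 228, 232, 236, 237, 238, 239, 238, 235, 229, 221, 221, 222, 220, 215, 208, 196, 181, 171, 194, 232, 236, 234, 237, 237]
160 [232, 235, 230, 197, 149, 130, 141, 156, 166, 174, 187, 195, 204, 211, 214, 220, 223, 227, 228, 229, 231, 234, 234, 235, 235, 232, 229, 225, 223, 222, 217, 214, 203, 191, 180, 178, 201, 229, 233, 235, 232, 232]
170 [228, 225, 209, 170, 128, 123, 138, 158, 165, 178, 190, 195, 201, 210, 216, 219, 223, 225, 229, 228, 231, 230, 233, 235, 234, 232, 230, 227, 223, 219, 220, 212, 203, 192, 177, 166, 169, 210, 227, 228, 230, 227]
hub edge [(236, 228), (237, 226), (238, 227), (239, 227), (240, 227), (241, 229), (242, 228), (243, 228), (244, 228), (245, 228), (246, 228), (247, 231), (248, 222), (249, 175), (250, 104), (251, 56), (252, 47), (253, 49), (254, 54), (255, 65), (256, 77), (257, 81), (258, 91), (259, 92), (260, 94), (261, 94)]
```

The key is still fully down: hub edge at v=249.5, against 251.5 predicted for seated. It turns freely now, so the over-push at the stop probably rode the socket past the nut's corners. I'll keep turning clockwise until it catches the nut again, and this time stop at the first torque rise.

```bash
python3 -m creep '[[2,[-0.1,0,0],[0,0,-2]],[2,[-0.1,0,0],[0,0,-4]],[2,[-0.1,0,0],[0,0,-4]]]'>/dev/null; python3 m.py
python3 -m creep '[[2,[0,0,0],[0,0,-2]],[2,[0,0,0],[0,0,-4]],[2,[0,0,0],[0,0,-4]]]'>/dev/null; python3 m.py
python3 -m creep '[[2,[0,0,0],[0,0,-2]],[2,[0,0,0],[0,0,-4]],[2,[0,0,0],[0,0,-4]]]'>/dev/null; python3 m.py
python3 -m creep '[[2,[0,0,0],[0,0,-2]],[2,[0,0,0],[0,0,-4]],[2,[0,0,0],[0,0,-4]]]'>/dev/null; python3 m.py
```

```text
M [-0.7   0.53 -0.13] -0.003 -176.32 0.027 [-1.4  -1.96 12.5 ] 29.2
M [-0.81  0.4   0.01] 0.132 179.7 0.0272 [-0.77 -2.42 11.2 ] 29.5
M [-0.82  0.28  0.04] 0.153 175.7 0.0272 [-0.77 -2.03  7.89] 29.8
M [-0.73  0.31  0.03] 0.147 171.7 0.0273 [-0.96 -2.32  8.81] 30.1
```

```bash
python3 -m creep '[[2,[0,0,0],[0,0,-2]],[2,[0,0,0],[0,0,-4]],[2,[0,0,0],[0,0,-4]]]'>/dev/null; python3 m.py
python3 -m creep '[[2,[0,0,0],[0,0,-2]],[2,[0,0,0],[0,0,-4]],[2,[0,0,0],[0,0,-4]]]'>/dev/null; python3 m.py
python3 -m creep '[[2,[0,0,0],[0,0,-2]],[2,[0,0,0],[0,0,-4]],[2,[0,0,0],[0,0,-4]]]'>/dev/null; python3 m.py
```

```text
M [-0.69  0.16  0.  ] 0.139 167.7 0.0271 [-1.01 -1.67  8.28] 30.4
M [-0.59  0.08 -0.02] 0.126 163.7 0.0271 [-1.26 -1.64  7.35] 30.7
M [-0.57  0.07  0.08] 0.185 159.72 0.027 [-0.81 -1.44  8.13] 31.0
```

```bash
python3 -m creep '[[2,[0,0,0],[0,0,-1]],[2,[0,0,0],[0,0,-2]],[2,[0,0,0],[0,0,-2]]]'>/dev/null; python3 m.py
python3 -m creep '[[2,[0,0,0],[0,0,-1]],[2,[0,0,0],[0,0,-2]],[2,[0,0,0],[0,0,-2]]]'>/dev/null; python3 m.py
python3 -m creep '[[2,[0,0,0],[0,0,-1]],[2,[0,0,0],[0,0,-2]],[2,[0,0,0],[0,0,-2]]]'>/dev/null; python3 m.py
```

```text
M [-0.64  0.09  0.13] 0.197 157.73 0.027 [-1.05 -0.75  8.09] 31.3
M [-0.77  0.13  0.19] 0.207 155.73 0.0272 [-0.61 -2.12  8.77] 31.6
M [-0.81  0.24  0.2 ] 0.199 153.73 0.0268 [-1.13 -3.39  8.46] 31.9
```

```bash
python3 -m creep '[[2,[0,0,0],[0,0,-1]],[2,[0,0,0],[0,0,-2]],[2,[0,0,0],[0,0,-2]]]'>/dev/null; python3 m.py
python3 -m creep '[[2,[0,0,0],[0,0,-1]],[2,[0,0,0],[0,0,-2]],[2,[0,0,0],[0,0,-2]]]'>/dev/null; python3 m.py
python3 -m creep '[[2,[0,0,0],[0,0,-1]],[2,[0,0,0],[0,0,-2]],[2,[0,0,0],[0,0,-2]]]'>/dev/null; python3 m.py
```

```text
M [-0.88  0.3   0.17] 0.208 151.73 0.0274 [-2.07 -2.37  8.38] 32.2
M [-0.96  0.43  0.11] 0.209 149.73 0.0271 [-1.87 -1.62  8.49] 32.5
M [-0.97  0.46  0.21] 0.208 147.73 0.0271 [-1.53 -2.43  8.84] 32.8
```

```bash
python3 -m creep '[[2,[0,0,0],[0,0,-1]],[2,[0,0,0],[0,0,-2]],[2,[0,0,0],[0,0,-2]]]'>/dev/null; python3 m.py
python3 -m creep '[[2,[0,0,0],[0,0,-1]],[2,[0,0,0],[0,0,-2]],[2,[0,0,0],[0,0,-2]]]'>/dev/null; python3 m.py
python3 -m creep '[[2,[0,0,0],[0,0,-1]],[2,[0,0,0],[0,0,-1]],[2,[0,0,0],[0,0,-1]]]'>/dev/null; python3 m.py
```

```text
M [-0.97  0.5   0.22] 0.265 145.74 0.0271 [-2.65 -2.88  9.36] 33.1
M [-0.97  0.53  0.36] 0.412 143.77 0.0275 [-1.54 -2.76 10.18] 33.4
M [-1.03  0.57  0.47] 0.44 142.79 0.027 [-1.82 -3.04  8.22] 33.7
```

Torque rises at about 145°, exactly 60° (one hexagon step) past the first rise at about -155°. That confirms the nut is hard on its stop. I'll hold briefly, ease the twist, release and rise.

```bash
python3 -m creep '[[2,[0,0,0],[0,0,0]],[2,[0,0,0],[0,0,0]],[2,[0,0,0],[0,0,1.5]],[2,[0,0,0],[0,0,2]],[3.5,[0,0,0],[0,0,2]],[5,[0,0,0],[0,0,2]],[7,[0,0,0],[0,0,2]],[8.5,[0,0,0],[0,0,2]],[8.5,[0,0,0],[0,0,2]],[8.5,[0,0,0],[0,0,2]],[8.5,[0,0,0],[0,0,2]]]' && python3 -m creep '[[8.5,[0,0,1],[0,0,0]],[8.5,[0,0,3],[0,0,0]],[8.5,[0,0,6],[0,0,0]],[8.5,[0,0,10],[0,0,0]],[8.5,[-4,-4,14],[0,0,0]],[8.5,[-8,-8,16],[0,0,0]],[8.5,[-12,-12,16],[0,0,0]],[8.5,[-12,-12,16],[0,0,0]]]'
python3 - <<'E'
from h import *
P={n:arm.read_camera(n) for n in("scene","side")}
bias={"scene":(.7,2.4),"side":(-.4,1.5)}
for n in P:
    print(n,[(np.round(b["bbox"]).tolist(),round(b["confidence"],2)) for b in arm.boxes_of(P[n],"key_hub")])
    hs=cv2.cvtColor(P[n]["img"],cv2.COLOR_BGR2GRAY)
    q=proj(P[n],[.5811,.1282,.2])+bias[n]; x,y=np.round(q).astype(int); w=hs[y-16:y+17,x-16:x+17]
    m=(w<95).astype(np.uint8); nl,l,st,c=cv2.connectedComponentsWithStats(m); i=1+np.argmax(st[1:,4])
    print(n,"pred hub",np.round(q,1),"dark blob",st[i].tolist(),np.round(c[i]+[x-16,y-16],1))
E
```

```text
time_s: 34.8
tool_pos: [0.581, 0.1292, 0.1871]
tcp_rot: [-179.7, -0.2, 144.7]
wrist_force: [-0.2, 0.8, 0.1]
finger_gap: 0.0849
grip_force: 0.0
time_s: 35.6
tool_pos: [0.4596, 0.0078, 0.3495]
tcp_rot: [-179.8, 0.0, 144.7]
wrist_force: [0.6, -0.6, 0.8]
finger_gap: 0.085
grip_force: 0.0
scene [([215.0, 181.0, 242.0, 268.0], 0.86), ([394.0, 222.0, 466.0, 255.0], 0.76)]
scene pred hub [227.3 202.8] dark blob [6, 4, 21, 23, 233] [226.4 200.6]
side [([210.0, 288.0, 266.0, 368.0], 0.96), ([298.0, 107.0, 350.0, 168.0], 0.89)]
side pred hub [320.7 117.1] dark blob [9, 11, 16, 14, 138] [320.9 119.3]
```

```bash
python3 -c "
from workcell import arm
print(arm.finish_job())"
```

```text
the job is handed in; nothing more can be done
None
```

I handed the job in at about 36 s: the key stands upright and fully down on the nut, turned clockwise until the torque rose at its stop; on the way I over-pushed and the socket probably rode over the nut's corners, so I turned on and tightened again, but no verdict came back and I judged "tight" from torque alone.

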